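# Close the split bearing with its own cap

## Robot

A 6-joint arm with a two-finger parallel gripper is mounted at the origin on the work surface. World frame = base frame: x ahead of the robot, y to its left, z up, the work surface at z = 0. Lengths are in mm, angles in rad, forces in N, time in s.
With the tool pointing down it reaches from about 375 to 925 mm from the base axis. Payload 5.7 kg.
Tool frame: the origin (TCP) lies at the very end of the fingers, on their centre line; the grasp point (between the pads) lies 19 mm behind it (bot.grip_point_offset is the distance from the TCP to the grasp point, in mm); z points along the fingers, x is the direction in which the jaws open and shut, and the axes are right-handed (so a half turn about z gives the same grasp; the last joint's range is limited). The gripper opens to 88 mm and grips with 3 to 60 N. Pads are 20 mm wide; open, the fingers measure 115 mm over their backs; the gripper's body (75 mm by 178 mm) begins 61 mm behind the grasp point.
Start: joints at [1.1, 0.359, 1.51, -0, 1.272, -0.115], TCP at [208.993, 562.387, 184.223] pointing down, gripper open.
Joint ranges: [-2.97, 2.97], [-1.01, 2.36], [0.21, 2.38], [-0.96, 4.11], [0.2, 2.71], [-2.98, 2.98]. Speed limits (rad/s): [2.39, 2.39, 3.14, 3.14, 3.14, 3.14].

## Interface

Orientations are given as a rotation vector (axis times angle).
In Python, from bench import bot gives the robot as it stands.
- The arm moves only by the tool jog_arm, never from a script. Its argument "increments" is a list of rows, each a list of 6 numbers: the shift along the tool's x, y, z in m, then the turn, a rotation vector about the tool's x, y, z in degrees. In form: [[tx, ty, tz, rx, ry, rz], ...]. A call has 1 to 20 rows; each row is the pose to reach, as a shift and turn from the pose measured when the call began, along the tool's axes at that moment; what a row does not reach only later rows make up. A row lasts 1/8 s, in which the tool goes at most 62.5 mm and 10.7 degrees, less where a joint would pass 70% of its speed; a pose out of reach is approached as far as the arm can. A call with a gripper value outside its range is refused whole. "fingers" is the closure, from 0 (fully open) to 1 (shut), set as the call begins (left out, the last holds). The fingers move at their own pace and stop on an object; "grip_force" is the grip in N (left out, the last holds). Time passes only in rows, so rows that repeat a pose let the fingers close. It gives the time, the measured TCP pose, the force and the opening at its end, in the units of the state.
- bot.get_obs(): the state, without advancing time (a new reading comes with each control period).
- bot.get_image(name): name is "scene" or "top"; returns the picture (400x640x3 uint8, red, green, blue); there is no depth.
- bot.camera_params(name): a dict with "fov_y" (degrees; the focal length in pixels is half the picture's height over the tangent of half this angle, whatever the lens; pixels are square), "cx", "cy" (the principal point, pixels), "extrinsics" (4x4, takes a point from camera to world coordinates). Camera axes: x right, y down, z forward; pixel columns grow to the right and rows downward; lengths in mm; the calibration is good to about 2 mm. A picture is of the moment at which its call begins. camera_params takes no time and is no camera call.
- bot.job_done(): hands the job in, once; it reports no verdict.
Trained networks look in the newest picture that a camera, given by its name, has taken for a name from the list of things; names that differ only in an ending like _2 or _b are one class to them, and where a whole thing is asked for, a point or a joint stands for the part that bears it (a point fixed in the world has none). Each returns a list of dicts, best first, with "p" (0 to 1); they miss things now and then, are a little off and sometimes report something else, mostly with a low value. They report only what shows in the picture. A call takes as long as a camera call. They do not tell look-alikes from the thing itself.
- bot.trace(camera, target): "region" (400x640 bool, what is visible of it) and "bbox" ([left, top, right, bottom] in pixels, round what is visible of it).
- bot.pinpoint(camera, target): "point" ([column, row] in pixels: a listed point, or the origin of a listed thing).
The state is a dict: "clock": time; "q": joint angles; "joint_velocities": joint speeds; "joint_efforts": joint torques, N m; "eef_pos": TCP position; "ee_rot": TCP orientation; "contact_force": force on the tool from outside, world axes, zero at the start; "wrist_torque": the same for the moment, N m; "grip_width": opening from 0.0 (shut) to 1.0 (fully open).
Only numpy, scipy, OpenCV 4.12 (cv2) and the standard library are available. Lean on these libraries where they do the work, as an engineer would, in place of code of your own. Each camera call takes 0.05 s, during which the arm holds its last target. There are 200 camera calls.

## Task

Of the three loose bearing caps on the bench, find the one that belongs to the bolted-down lower half: it alone both clears the bearing and fits between the two end shoulders. Set it down gently over the bearing, fully home, flush on the joint faces and square with the lower half, and let go; leave the other two caps where they lie.

Things in the scene. Friction and masses are not known exactly. Their poses are not given: they have to be found in the camera images.
- base: Fixed lower half of a split bearing, 64 (x) by 230 (y) mm at the foot. Joint faces 44 mm deep (x) at height 50 mm; at each end a shoulder 8 mm high, 146 mm apart inside (y). Midway a fixed bearing, 50 mm diameter, 30 mm wide, axis along x at height 50 mm, stands 25 mm proud. Its cap goes on with origin 50 mm above this origin (centre of underside, on the bench), x along x; z up.
- cap_a: Loose steel cap, feet down: an arch, bore radius 19 mm, open below, axis along x, between two flat feet 16 mm thick; 130 mm long (y), 36 mm deep (x). A lug on the crown, 36 (x) by 26 (y) mm, tops out at 47 mm; grip the metal at 19 to 47 mm height across its 36 mm (x). About 0.5 kg. Origin: centre of underside; z up. A half turn about z makes no difference.
- cap_b: Loose steel cap, feet down: an arch, bore radius 30 mm, open below, axis along x, between two flat feet 16 mm thick; 130 mm long (y), 36 mm deep (x). A lug on the crown, 36 (x) by 26 (y) mm, tops out at 58 mm; grip the metal at 30 to 58 mm height across its 36 mm (x). About 0.5 kg. Origin: centre of underside; z up. A half turn about z makes no difference.
- cap_c: Loose steel cap, feet down: an arch, bore radius 30 mm, open below, axis along x, between two flat feet 16 mm thick; 176 mm long (y), 36 mm deep (x). A lug on the crown, 36 (x) by 26 (y) mm, tops out at 58 mm; grip the metal at 30 to 58 mm height across its 36 mm (x). About 0.5 kg. Origin: centre of underside; z up. A half turn about z makes no difference.
Not all that is in view belongs to the job. What is shaped like the base but purple is not meant. What is shaped like the cap_b but brown is not meant.

How it is judged:
By the outcome, as a careful person would: the job done as asked, in the order asked, and still so for the second after the job is handed in, with the robot touching nothing.
It also fails if it takes over 34 s, if anything falls off the work surface, if the arm or the gripper's body presses on something with over 40 N, if the wrist force passes 120 N, or if a joint passes its speed limit or range.

## Working session

There is one attempt and no reset: what is moved stays moved. The work goes in short steps, Python scripts to look and compute and a tool call to move; the robot and the scene stay as the last step left them, time stands still between calls to the robot, and variables do not carry over. Pictures are saved under pics/ and viewed, about 8 in all and at most 12, crops included, and the job is handed in when it is done.

Besides the shell and the picture viewer there is one more tool, called in YAML: its name, and indented under it one key for each argument. jog_arm: Moves the arm, as the interface text tells. Its arguments: {"type":"object","properties":{"increments":{"type":"array"},"fingers":{"type":"number"},"grip_force":{"type":"number"}},"required":["increments"]}

```bash
mkdir -p pics; python3 - <<'E'
from bench import bot
import cv2,numpy as np
for n in("top","scene"):
    im=bot.get_image(n); cv2.imwrite(f"pics/{n}0.png",im[:,:,::-1])
    p=bot.camera_params(n); print(n,p["fov_y"],p["cx"],p["cy"],np.round(p["extrinsics"],3).tolist())
    for t in("base","cap_b"):
        print(t,[(np.round(d["p"],2),np.round(d["point"],1).tolist()) for d in bot.pinpoint(n,t)])
        print(t,[(np.round(d["p"],2),d["bbox"]) for d in bot.trace(n,t)])
print(bot.get_obs())
E
```

```text
top 46.90781829301112 313.8891769991857 203.87759084776562 [[-0.029, -0.992, 0.122, 491.118], [-0.999, 0.032, 0.016, -46.368], [-0.02, -0.121, -0.992, 899.431], [0.0, 0.0, 0.0, 1.0]]
base [(np.float64(0.9), [359.3, 255.4]), (np.float64(0.62), [209.2, 294.2])]
base [(np.float64(0.66), [145.3, 278.5, 270.0, 313.2])]
cap_b [(np.float64(0.77), [193.2, 194.3]), (np.float64(0.75), [406.8, 179.0]), (np.float64(0.63), [303.0, 187.8])]
cap_b [(np.float64(0.89), [146.9, 175.8, 236.8, 213.1]), (np.float64(0.8), [374.9, 164.1, 439.2, 189.3]), (np.float64(0.75), [395.4, 92.2, 465.9, 136.9]), (np.float64(0.59), [265.6, 170.8, 336.5, 202.9])]
scene 52.986757411492064 332.13499579105786 195.86112977914487 [[-0.822, 0.401, -0.403, 953.144], [0.569, 0.593, -0.569, 495.646], [0.011, -0.698, -0.716, 676.252], [0.0, 0.0, 0.0, 1.0]]
base [(np.float64(0.97), [343.6, 165.7]), (np.float64(0.88), [443.4, 229.2])]
base [(np.float64(0.63), [398.2, 182.7, 496.7, 272.2]), (np.float64(0.55), [304.5, 132.8, 385.4, 193.0])]
cap_b [(np.float64(0.75), [377.4, 284.7]), (np.float64(0.69), [269.7, 168.5]), (np.float64(0.
[... 241 characters left out ...]
252.2, 425.1, 318.1])]
{'clock': 0.5, 'q': array([ 1.09992244e+00,  3.58775150e-01,  1.51043768e+00, -2.04033800e-05,
        1.27250610e+00, -1.15098367e-01]), 'joint_velocities': array([ 0.00042083, -0.00133453, -0.00157837,  0.00021664, -0.00204301,
        0.00079299]), 'joint_efforts': array([-9.46836590e-04, -5.14897835e+01, -2.70882279e+01,  6.75388752e-02,
        2.62121862e-02, -4.14889371e-05]), 'eef_pos': array([208.97631156, 562.36551405, 184.22321407]), 'ee_rot': array([ 2.57940427e+00,  1.79326377e+00, -1.60305628e-04]), 'contact_force': array([ 0.51641224, -0.21308297, -0.33350095]), 'wrist_torque': array([0.00220565, 0.03187123, 0.00120794]), 'grip_width': 1.002536272214986}
```

View pics/top0.png

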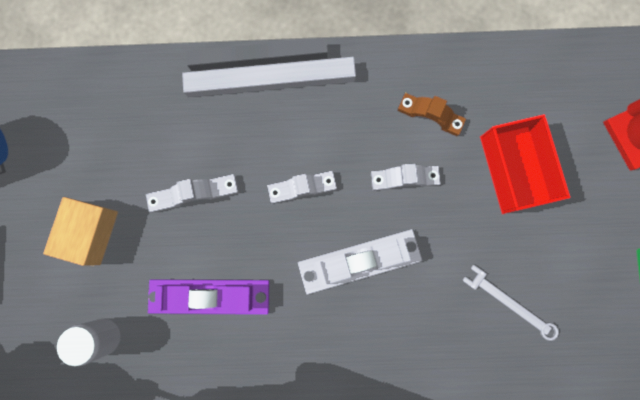

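View pics/scene0.png

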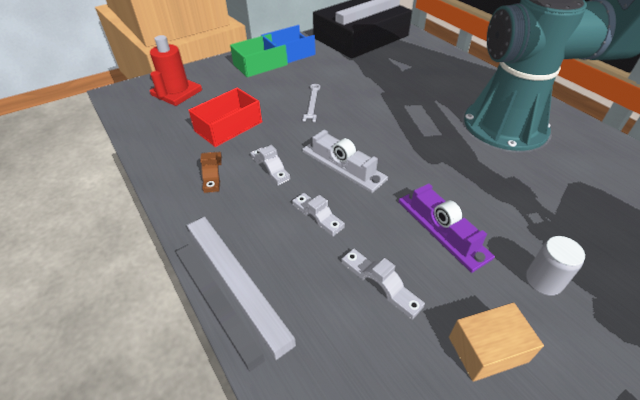

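Top picture: grey caps at (192,193) (longest, so cap_c), (302,187) and (407,178); brown decoy at (433,113). The real base is grey at (360,262); the purple one at (208,297) is a decoy. The middle and right caps are both short, so I need to compare bore and lug height in one enlarged crop.

```bash
python3 - <<'E'
import cv2,numpy as np
t=cv2.imread("pics/top0.png");s=cv2.imread("pics/scene0.png")
r=lambda a,w,h:cv2.resize(a,(w,h),interpolation=cv2.INTER_CUBIC)
a=r(t[155:215,260:350],400,267);b=r(t[145:205,365:455],400,267)
c=r(s[190:240,285:355],400,286);d=r(s[140:190,240:310],400,286)
cv2.imwrite("pics/crop1.png",np.vstack([np.hstack([a,b]),np.hstack([c,d])]))
cv2.imwrite("pics/crop2.png",r(t[220:300,290:430],798,456))
E
```

```text
(no output)
```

View pics/crop1.png

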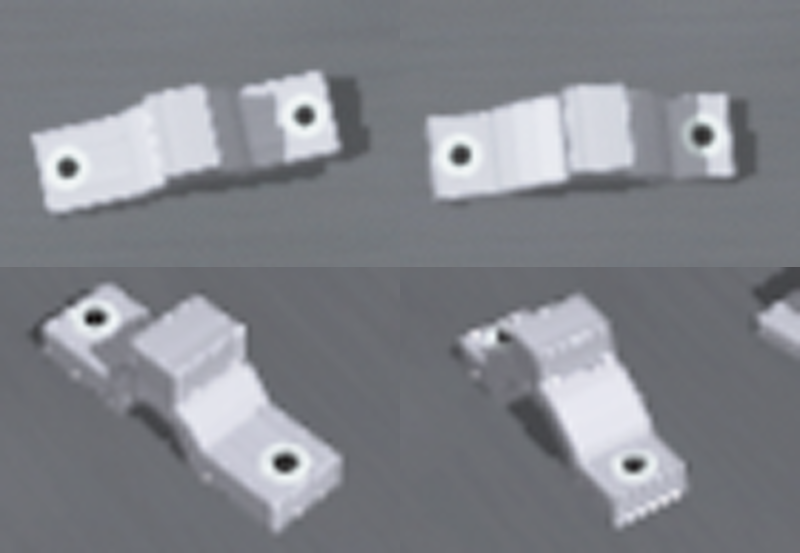

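View pics/crop2.png

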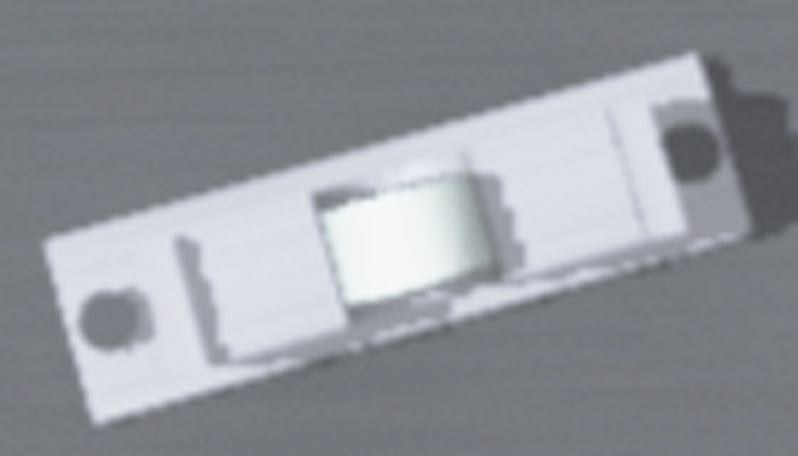

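Top row of the crop: in top pixels, the left cap (302,187) has long flats and a small arch, so it is cap_a. The right cap (407,178) has short flats and a big arch, so it is cap_b. The long one at (192,193) is cap_c. Base crop: the shoulder inner edges are about 79 px (≈145 mm) apart and the bearing is centred near (362,262). Next I'll solve the poses and check them by reprojection.

```bash
cat > h.py <<'E'
from bench import bot
import numpy as np,cv2
def P(n):
    p=bot.camera_params(n);return p["extrinsics"],200/np.tan(np.radians(p["fov_y"]/2)),p["cx"],p["cy"]
def ray(n,uv,z):
    E,f,cx,cy=P(n);d=E[:3,:3]@[(uv[0]-cx)/f,(uv[1]-cy)/f,1];return E[:3,3]+d*(z-E[2,3])/d[2]
def proj(n,X):
    E,f,cx,cy=P(n);c=(np.atleast_2d(X)-E[:3,3])@E[:3,:3];return c[:,:2]/c[:,2:]*f+[cx,cy]
def world(pose,L):
    x,y,a=pose;c,s=np.cos(a),np.sin(a);return np.array(L,float)@np.array([[c,-s,0],[s,c,0],[0,0,1]]).T+[x,y,0]
def box(cx,cy,hx,hy,z):return [[cx+i*hx,cy+j*hy,z] for i,j in((-1,-1),(1,-1),(1,1),(-1,1))]
E
python3 - <<'E'
from h import *
u=lambda x,y,s,ox,oy:((x+.5)/s-.5+ox,(y+.5)/s-.5+oy)
# cap b holes
def pose(pl,pr):
    m=(pl+pr)/2;d=pl-pr;return m[0],m[1],np.arctan2(-d[0],d[1]),np.hypot(*d[:2])
tl=ray("top",u(60,155,4.444,365,145),16);tr=ray("top",u(303,136,4.444,365,145),16)
print("cap top",pose(tl,tr))
s=400/70;sa=ray("scene",u(633-400,464-267,s,240,140),16);print("scene near hole",sa,"top holes",tl,tr)
# middle/long cap hole spans for check, lug height by triangulation
def lug(a,b):
    best=[(np.linalg.norm((ray("top",a,z)-ray("scene",b,z))[:2]),z) for z in range(30,75)];return min(best)
print("lug right",lug(u((565+627+635+570)/4-400,(88+85+168+172)/4,4.444,365,145),u((513+580+607+540)/4-400,(342+293+325+375)/4-267,s,240,140)))
print("lug mid",lug(u((152+207+218+165)/4,(97+87+165+177)/4,4.444,260,155),u((133+197+243+180)/4,(345+295+330+378)/4-267,s,285,190)))
v=lambda x,y:u(x,y,5.7,290,220)
L=[ray("top",v(*q),58) for q in((178,237),(212,362))];R=[ray("top",v(*q),58) for q in((610,108),(642,238))]
b=pose(sum(L)/2,sum(R)/2);print("base",b)
F=[ray("top",v(*q),12) for q in((45,240),(97,425),(695,52),(750,235))]
f=pose((F[0]+F[1])/2,(F[2]+F[3])/2);print("foot z12",f)
print("bearing",ray("top",v(410,240),75))
c=pose(tl,tr)
bp=(b[0],b[1],f[2]);cp=c[:3];out=[]
for n,(x0,y0,w,h) in(("top",(280,140,180,160)),("scene",(230,120,170,85))):
    im=cv2.imread(f"pics/{n}0.png")[y0:y0+h,x0:x0+w];k=400/w if n=="top" else 400/w
    im=cv2.resize(im,None,fx=k,fy=k,interpolation=cv2.INTER_CUBIC)
    for po,bx,col in((bp,box(0,0,32,115,0),(0,0,255)),(bp,box(0,0,22,73,58),(0,255,0)),(bp,box(0,0,15,.1,75),(255,0,0)),(cp,box(0,0,18,65,16),(0,0,255)),(cp,box(0,0,18,13,58),(0,255,0))):
        q=(proj(n,world(po,bx))-[x0,y0]+.5)*k-.5;cv2.polylines(im,[np.int32(np.round(q*8))],True,col,1,cv2.LINE_AA,3)
    out.append(cv2.copyMakeBorder(im,0,356-im.shape[0],0,0,cv2.BORDER_CONSTANT))if im.shape[0]<=356 else out.append(im[:356])
cv2.imwrite("pics/ov.png",np.hstack(out))
E
```

```text
cap top (np.float64(645.6141546740612), np.float64(-210.69575945785118), np.float64(0.04640790104530456), np.float64(106.0136415399885))
scene near hole [ 643.44345389 -160.03557471   16.        ] top holes [ 643.15510228 -157.74600866   16.        ] [ 648.07320707 -263.64551025   16.        ]
lug right (np.float64(0.07549684685539974), 53)
lug mid (np.float64(0.3084205789337102), 44)
base (np.float64(487.63480251144983), np.float64(-115.8705904843952), np.float64(0.25369767115120023), np.float64(142.63936432698446))
foot z12 (np.float64(487.0977662276682), np.float64(-115.14960431959886), np.float64(0.2505733600890307), np.float64(227.17346306675375))
bearing [ 486.4717544 -114.1901012   75.       ]
```

View pics/ov.png

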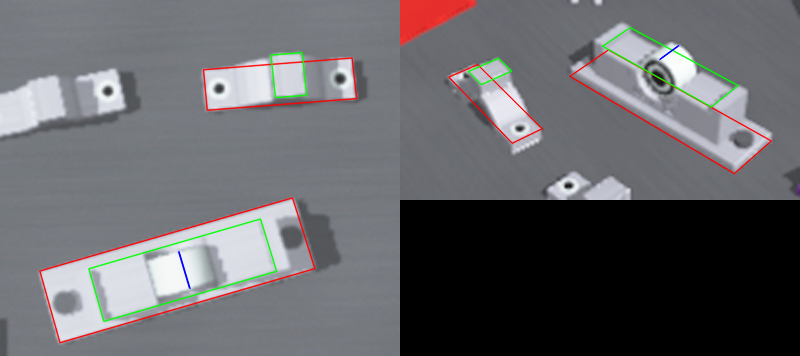

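The overlay matches both views: cap_b at about (645.5,-211.5) with yaw 0.046, base at about (487.2,-115.3) with yaw 0.251. The lug tops triangulate at 53 mm for the right cap and 44 mm for the middle one, so the right one is cap_b. Now I'll work out the move in the tool frame.

```bash
cat >> h.py <<'E'
from scipy.spatial.transform import Rotation as Ro
def inc(x,y,z,yaw):
    o=bot.get_obs();R=Ro.from_rotvec(o["ee_rot"]);T=Ro.from_euler('z',yaw)*Ro.from_euler('x',np.pi)
    print("clock",round(o["clock"],2),"pos",np.round(o["eef_pos"],1),"F",np.round(o["contact_force"],1),"w",round(o["grip_width"],3),"q6",round(o["q"][5],2))
    print("inc",np.round(R.inv().apply(np.array([x,y,z])-o["eef_pos"])/1000,4),np.round((R.inv()*T).as_rotvec(degrees=True),2))
E
python3 -c "
from h import *
inc(645.5,-211.5,130,.046)"
```

```text
clock 0.5 pos [209.  562.4 184.2] F [ 0.5 -0.2 -0.3] w 1.003 q6 -0.12
inc [-0.5734  0.6787  0.0543] [0.000e+00 1.000e-02 6.698e+01]
```

jog_arm:
  increments:
    - [-0.036, 0.042, 0.003, 0, 0, 4.2]
    - [-0.072, 0.085, 0.006, 0, 0, 8.4]
    - [-0.108, 0.127, 0.01, 0, 0, 12.6]
    - [-0.143, 0.17, 0.013, 0, 0, 16.7]
    - [-0.179, 0.212, 0.017, 0, 0, 20.9]
    - [-0.215, 0.255, 0.02, 0, 0, 25.1]
    - [-0.251, 0.297, 0.023, 0, 0, 29.3]
    - [-0.287, 0.339, 0.027, 0, 0, 33.5]
    - [-0.323, 0.382, 0.03, 0, 0, 37.7]
    - [-0.358, 0.424, 0.034, 0, 0, 41.9]
    - [-0.394, 0.467, 0.037, 0, 0, 46.1]
    - [-0.43, 0.509, 0.04, 0, 0, 50.2]
    - [-0.466, 0.551, 0.044, 0, 0, 54.4]
    - [-0.502, 0.594, 0.047, 0, 0, 58.6]
    - [-0.538, 0.636, 0.051, 0, 0, 62.8]
    - [-0.5734, 0.6787, 0.054, 0, 0, 67]
    - [-0.5734, 0.6787, 0.054, 0, 0, 67]
    - [-0.5734, 0.6787, 0.054, 0, 0, 67]
    - [-0.5734, 0.6787, 0.054, 0, 0, 67]
  fingers: 0

```text
clock: 2.88
eef_pos: [644.6, -210.0, 130.4]
ee_rot: [-3.14, -0.074, 0.001]
contact_force: [0.3, 0.2, -0.3]
grip_width: 0.997
```

```bash
python3 - <<'E'
from h import *
inc(645.5,-211.5,26,.046)
t=bot.get_image("top")[:,:,::-1];s=bot.get_image("scene")[:,:,::-1]
r=lambda a:cv2.resize(a,(400,400),interpolation=cv2.INTER_CUBIC)
cv2.imwrite("pics/c3.png",np.hstack([r(t[120:240,350:470]),r(s[90:190,210:310])]))
E
```

```text
clock 2.88 pos [ 644.6 -210.   130.4] F [ 0.3  0.2 -0.3] w 0.997 q6 -0.46
inc [0.0009 0.0015 0.1044] [-0.03  0.05  0.06]
```

View pics/c3.png

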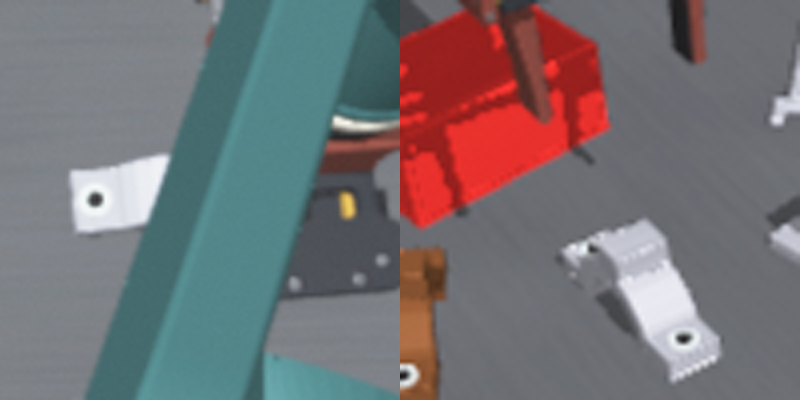

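The gripper is straight above cap_b: scene-crop lug at (635,245), fingers left and right of it at depth, nothing in the way. Descending and closing.

jog_arm:
  increments:
    - [0.001, 0.0015, 0.03, 0, 0, 0]
    - [0.001, 0.0015, 0.055, 0, 0, 0]
    - [0.001, 0.0015, 0.08, 0, 0, 0]
    - [0.001, 0.0015, 0.095, 0, 0, 0]
    - [0.001, 0.0015, 0.104, 0, 0, 0]
    - [0.001, 0.0015, 0.104, 0, 0, 0]
    - [0.001, 0.0015, 0.104, 0, 0, 0]
  fingers: 0

```text
clock: 3.85
eef_pos: [646.8, -211.9, 27.5]
ee_rot: [3.14, 0.074, 0.002]
contact_force: [0.2, 0.8, 0.0]
grip_width: 0.998
```

jog_arm:
  increments:
    - [0, 0, 0, 0, 0, 0]
    - [0, 0, 0, 0, 0, 0]
    - [0, 0, 0, 0, 0, 0]
    - [0, 0, 0, 0, 0, 0]
    - [0, 0, 0, 0, 0, 0]
    - [0, 0, 0, 0, 0, 0]
    - [0, 0, 0, 0, 0, 0]
    - [0, 0, 0, 0, 0, 0]
  fingers: 1
  grip_force: 40

```text
clock: 4.85
eef_pos: [646.8, -211.9, 27.5]
ee_rot: [3.14, 0.074, 0.002]
contact_force: [-0.3, -0.3, 0.5]
grip_width: 0.129
```

```bash
python3 -c "
from h import *
inc(645.5,-211.5,130,.046)"
```

```text
clock 4.85 pos [ 646.8 -211.9   27.5] F [-0.3 -0.3  0.5] w 0.129 q6 -0.47
inc [-0.0011 -0.0004 -0.1025] [ 0.03 -0.06  0.07]
```

The opening is 0.129 where 36 mm should give about 0.41. I'll look before doing anything else.

```bash
python3 - <<'E'
from h import *
inc(645.5,-211.5,130,.046)
t=bot.get_image("top")[:,:,::-1];s=bot.get_image("scene")[:,:,::-1]
r=lambda a:cv2.resize(a,(400,400),interpolation=cv2.INTER_CUBIC)
cv2.imwrite("pics/c4.png",np.hstack([r(t[120:240,350:470]),r(s[90:190,210:310])]))
E
```

```text
clock 4.85 pos [ 646.8 -211.9   27.5] F [-0.3 -0.3  0.5] w 0.129 q6 -0.47
inc [-0.0011 -0.0004 -0.1025] [ 0.03 -0.06  0.07]
```

View pics/c4.png

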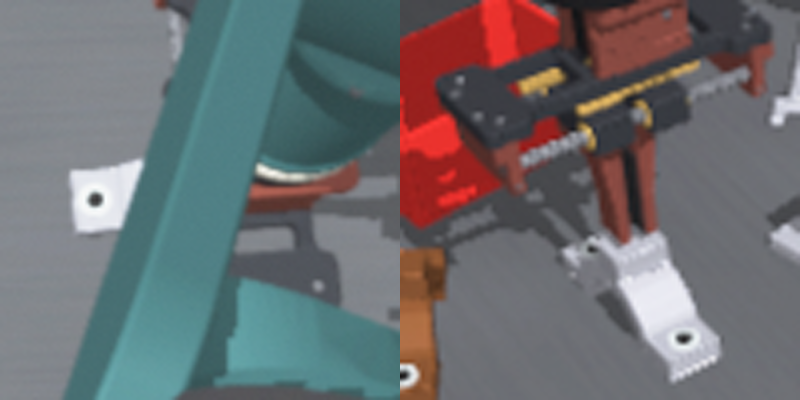

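```bash
python3 - <<'E'
from h import *
c=lambda X:np.round((proj("scene",X)-[210,90])*4+[400,0])
print("tcp",c([[646.8,-211.9,27.5],[646.8,-211.9,46.5],[646.8,-211.9,58]]))
print("lug top model",c(world((645.5,-211.5,.046),box(0,0,18,13,58))))
print("holes",c(world((645.5,-211.5,.046),[[0,53,16],[0,-53,16]])))
o=bot.get_obs();print(Ro.from_rotvec(o["ee_rot"]).as_matrix().round(3))
# is the lug in front of the fingers: what world y at z for crop pt of fingertips
for z in(27,58):print(z,ray("scene",((635-400)/4+210,240/4+90),z).round(0))
E
```

```text
tcp [[634. 277.]
 [630. 254.]
 [628. 239.]]
lug top model [[645. 216.]
 [594. 239.]
 [616. 261.]
 [667. 238.]]
holes [[683. 337.]
 [595. 247.]]
[[ 0.999  0.047  0.001]
 [ 0.047 -0.999 -0.001]
 [ 0.001  0.001 -1.   ]]
27 [ 629. -244.   27.]
58 [ 644. -209.   58.]
```

```bash
python3 - <<'E'
from h import *
s=bot.get_image("scene")[:,:,::-1];s0=cv2.imread("pics/scene0.png")
r=lambda a:cv2.resize(a,(400,480),interpolation=cv2.INTER_CUBIC)
cv2.imwrite("pics/c5.png",np.hstack([r(s0[132:192,245:295]),r(s[132:192,245:295])]))
E
```

```text
(no output)
```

View pics/c5.png

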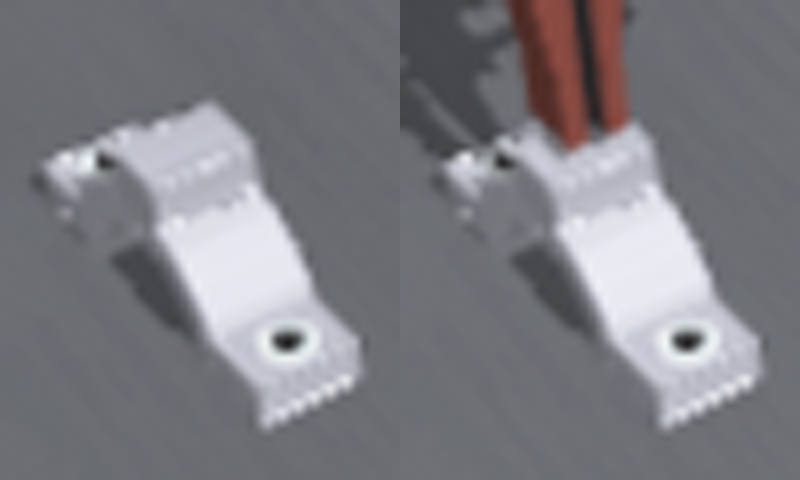

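The fingertips in the picture end at the lug top, well above where the reported TCP should project, and they closed on nothing. I'll check the reported TCP against the pictured fingertips in both frames.

```bash
python3 - <<'E'
from h import *
c=lambda X:np.round(proj("scene",X),1).tolist()
print("open tips observed (245,120),(283.8,105)")
for z in(130,145,160,170,180):print(z,c([[644.6+50,-212,z],[644.6-50,-206,z]]), "inner",c([[688.6,-212,z],[600.6,-206,z]]))
print("closed tips observed ~ (265.9,150.5),(273,148)")
for z in(27.5,45,58,65,72):print(z,c([[646.8+6,-212,z],[646.8-6,-211.6,z]]))
print(bot.get_obs()["grip_width"])
p=bot.camera_params("scene");print(p["extrinsics"][:3,3])
E
```

```text
open tips observed (245,120),(283.8,105)
130 [[244.7, 132.2], [284.9, 119.0]] inner [[247.2, 131.3], [282.7, 119.8]]
145 [[243.7, 126.7], [284.4, 113.6]] inner [[246.2, 125.8], [282.2, 114.4]]
160 [[242.7, 121.0], [284.0, 108.0]] inner [[245.2, 120.1], [281.7, 108.8]]
170 [[242.1, 117.2], [283.6, 104.2]] inner [[244.6, 116.3], [281.3, 105.0]]
180 [[241.4, 113.3], [283.3, 100.4]] inner [[243.9, 112.4], [280.9, 101.2]]
closed tips observed ~ (265.9,150.5),(273,148)
27.5 [[266.2, 160.2], [270.6, 158.5]]
45 [[265.4, 154.7], [269.9, 153.0]]
58 [[264.9, 150.6], [269.4, 148.9]]
65 [[264.5, 148.3], [269.1, 146.6]]
72 [[264.2, 146.0], [268.8, 144.3]]
0.014495851745428865
[953.14418442 495.64556173 676.2520858 ]
```

The tips appear about 32 mm higher than reported in both frames (at ~162 and ~60), which fits fingers that passed just over the lug and shut. I'll open, lower part way, and look again.

jog_arm:
  increments:
    - [0, 0, 0, 0, 0, 0]
    - [0, 0, 0, 0, 0, 0]
    - [0, 0, 0, 0, 0, 0]
    - [0, 0, 0, 0, 0, 0]
    - [0, 0, 0, 0, 0, 0]
    - [0, 0, 0, 0, 0, 0]
    - [0, 0, 0, 0, 0, 0]
    - [0, 0, 0, 0, 0, 0]
    - [0, 0, 0, 0, 0, 0]
    - [0, 0, 0.006, 0, 0, 0]
    - [0, 0, 0.012, 0, 0, 0]
    - [0, 0, 0.012, 0, 0, 0]
  fingers: 0

```text
clock: 6.5
eef_pos: [646.1, -211.6, 14.6]
ee_rot: [-3.141, -0.074, 0.001]
contact_force: [-0.1, 0.6, -0.5]
grip_width: 1.0
```

```bash
python3 - <<'E'
from h import *
inc(645.5,-211.5,0,.046)
s=bot.get_image("scene")[:,:,::-1].copy()
p=bot.get_obs()["eef_pos"]
for k,col in((0,(255,0,0)),(33,(0,255,0))):
    print(k,proj("scene",[[p[0]+50,p[1],p[2]+k],[p[0]-50,p[1],p[2]+k]]).round(1).tolist())
cv2.imwrite("pics/c6.png",cv2.resize(s[110:200,215:315],(660,594),interpolation=cv2.INTER_CUBIC))
E
```

```text
clock 6.5 pos [ 646.1 -211.6   14.6] F [-0.1  0.6 -0.5] w 1.0 q6 -0.47
inc [-0.0005 -0.0002  0.0146] [-0.01  0.02  0.07]
0 [[251.0, 170.7], [286.5, 155.9]]
33 [[249.1, 160.4], [285.6, 145.7]]
```

View pics/c6.png

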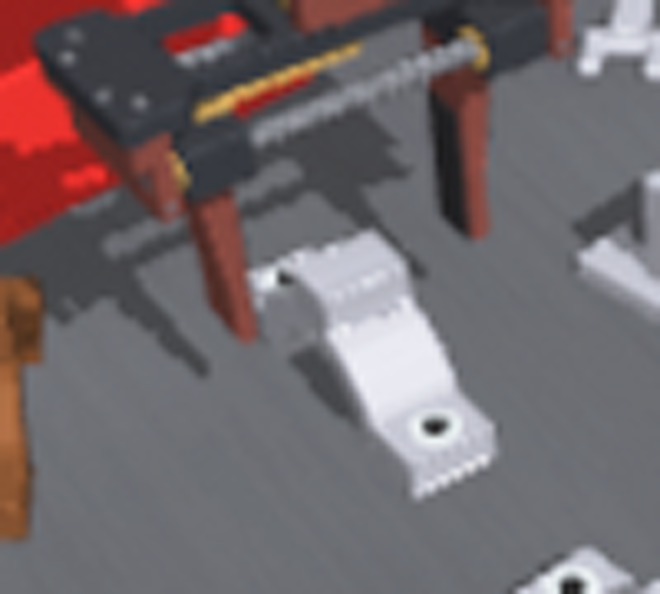

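In full-picture pixels the open tips are at (252,161.5) and (288,146). That matches the +33 mm prediction (249,160)/(286,146) rather than the reported height, and the shadow is well detached. So the real tips sit about 31 mm above the reported TCP. Lowering another 18 mm and gripping.

jog_arm:
  increments:
    - [0, 0, 0.006, 0, 0, 0]
    - [0, 0, 0.012, 0, 0, 0]
    - [0, 0, 0.018, 0, 0, 0]
    - [0, 0, 0.018, 0, 0, 0]
  fingers: 0

```text
clock: 7.05
eef_pos: [645.8, -211.5, -3.9]
ee_rot: [-3.14, -0.074, 0.002]
contact_force: [-0.5, 0.3, 0.3]
grip_width: 1.001
```

jog_arm:
  increments:
    - [0, 0, 0, 0, 0, 0]
    - [0, 0, 0, 0, 0, 0]
    - [0, 0, 0, 0, 0, 0]
    - [0, 0, 0, 0, 0, 0]
    - [0, 0, 0, 0, 0, 0]
    - [0, 0, 0, 0, 0, 0]
    - [0, 0, 0, 0, 0, 0]
    - [0, 0, 0, 0, 0, 0]
  fingers: 1
  grip_force: 45

```text
clock: 8.05
eef_pos: [646.7, -211.6, -3.6]
ee_rot: [-3.141, -0.074, -0.001]
contact_force: [2.8, 1.0, 0.3]
grip_width: 0.407
```

Gripped: opening 0.407 = 35.8 mm. Lifting.

jog_arm:
  increments:
    - [0, 0, -0.01, 0, 0, 0]
    - [0, 0, -0.03, 0, 0, 0]
    - [0, 0, -0.055, 0, 0, 0]
    - [0, 0, -0.08, 0, 0, 0]
    - [0, 0, -0.1, 0, 0, 0]
    - [0, 0, -0.1, 0, 0, 0]
    - [0, 0, -0.1, 0, 0, 0]

```text
clock: 8.93
eef_pos: [645.8, -211.3, 96.0]
ee_rot: [-3.14, -0.074, 0.001]
contact_force: [0.1, -0.2, -5.8]
grip_width: 0.412
```

```bash
python3 -c "
from h import *
inc(488.3,-116.2,96.4,.251)"
```

```text
clock 8.93 pos [ 645.8 -211.3   96. ] F [ 0.1 -0.2 -5.8] w 0.412 q6 -0.47
inc [-0.1528 -0.1025 -0.0002] [ -0.04   0.04 -11.68]
```

jog_arm:
  increments:
    - [-0.008, -0.005, 0, 0, 0, -0.5]
    - [-0.025, -0.017, 0, 0, 0, -2]
    - [-0.046, -0.031, 0, 0, 0, -3.5]
    - [-0.07, -0.047, 0, 0, 0, -5.3]
    - [-0.094, -0.063, 0, 0, 0, -7.2]
    - [-0.117, -0.078, 0, 0, 0, -9]
    - [-0.137, -0.092, 0, 0, 0, -10.5]
    - [-0.149, -0.1, 0, 0, 0, -11.4]
    - [-0.1528, -0.1025, 0, 0, 0, -11.7]
    - [-0.1528, -0.1025, 0, 0, 0, -11.7]
    - [-0.1528, -0.1025, 0, 0, 0, -11.7]
    - [-0.1528, -0.1025, 0, 0, 0, -11.7]

```text
clock: 10.42
eef_pos: [489.1, -116.6, 96.2]
ee_rot: [-3.117, -0.393, -0.0]
contact_force: [0.1, -1.0, -5.1]
grip_width: 0.408
```

```bash
python3 - <<'E'
from h import *
inc(488.3,-116.2,46.4,.251)
s=bot.get_image("scene")[:,:,::-1].copy();t=bot.get_image("top")[:,:,::-1]
k=5
a=cv2.resize(s[95:205,295:395],None,fx=k,fy=k,interpolation=cv2.INTER_CUBIC)
cp=(487.2,-115.3,.251)
for bx,col in((box(0,0,18,65,116),(0,0,255)),(box(0,0,18,13,158),(0,255,0))):
    q=(proj("scene",world(cp,bx))-[295,95]+.5)*k-.5;cv2.polylines(a,[np.int32(q*8)],True,col,1,cv2.LINE_AA,3)
b=cv2.resize(t[200:310,300:360],None,fx=k,fy=k,interpolation=cv2.INTER_CUBIC)
cv2.imwrite("pics/c7.png",np.hstack([a,b]))
E
```

```text
clock 10.43 pos [ 489.1 -116.6   96.2] F [ 0.1 -1.  -5.1] w 0.408 q6 -0.62
inc [-0.0007 -0.0006  0.0498] [-0.01 -0.   -0.  ]
```

View pics/c7.png

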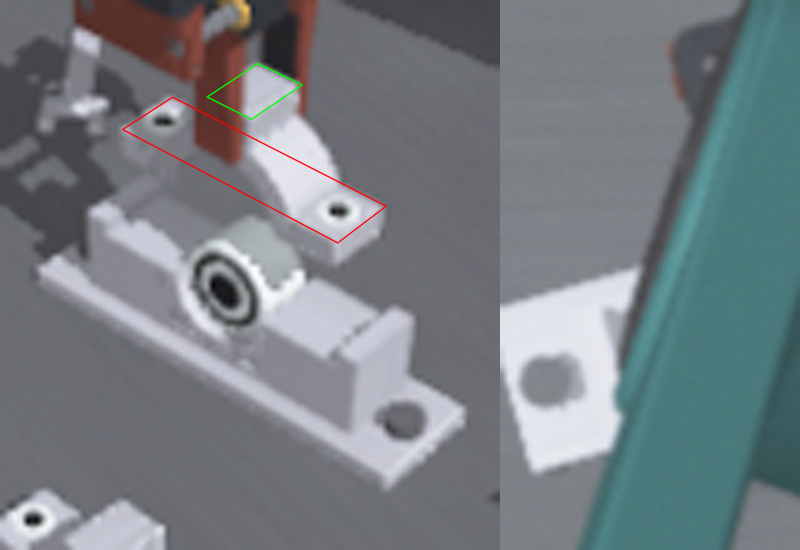

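The held cap matches the model drawn 100 mm above the base to within about 1 px (holes at crop (163,120) and (338,210)), so it is square and centred. Lowering.

jog_arm:
  increments:
    - [-0.0007, -0.0006, 0.008, 0, 0, 0]
    - [-0.0007, -0.0006, 0.018, 0, 0, 0]
    - [-0.0007, -0.0006, 0.028, 0, 0, 0]
    - [-0.0007, -0.0006, 0.036, 0, 0, 0]
    - [-0.0007, -0.0006, 0.042, 0, 0, 0]
    - [-0.0007, -0.0006, 0.042, 0, 0, 0]
    - [-0.0007, -0.0006, 0.042, 0, 0, 0]

```text
clock: 11.4
eef_pos: [488.1, -116.1, 54.3]
ee_rot: [-3.117, -0.393, 0.0]
contact_force: [0.9, 0.6, -4.8]
grip_width: 0.408
```

jog_arm:
  increments:
    - [0, 0, 0.001, 0, 0, 0]
    - [0, 0, 0.002, 0, 0, 0]
    - [0, 0, 0.003, 0, 0, 0]
    - [0, 0, 0.004, 0, 0, 0]
    - [0, 0, 0.005, 0, 0, 0]
    - [0, 0, 0.0055, 0, 0, 0]
    - [0, 0, 0.006, 0, 0, 0]
    - [0, 0, 0.006, 0, 0, 0]

```text
clock: 12.4
eef_pos: [488.1, -116.1, 48.3]
ee_rot: [-3.117, -0.393, 0.0]
contact_force: [-0.5, -0.0, -4.7]
grip_width: 0.406
```

jog_arm:
  increments:
    - [0, 0, 0.0005, 0, 0, 0]
    - [0, 0, 0.001, 0, 0, 0]
    - [0, 0, 0.0013, 0, 0, 0]
    - [0, 0, 0.0016, 0, 0, 0]
    - [0, 0, 0.0016, 0, 0, 0]

```text
clock: 13.02
eef_pos: [488.1, -116.1, 46.7]
ee_rot: [-3.117, -0.393, 0.0]
contact_force: [-0.0, -0.3, -5.5]
grip_width: 0.405
```

jog_arm:
  increments:
    - [0, 0, 0.0003, 0, 0, 0]
    - [0, 0, 0.0006, 0, 0, 0]
    - [0, 0, 0.0009, 0, 0, 0]
    - [0, 0, 0.0009, 0, 0, 0]

```text
clock: 13.52
eef_pos: [488.2, -116.1, 46.3]
ee_rot: [-3.117, -0.393, -0.0]
contact_force: [-1.5, 1.9, 6.6]
grip_width: 0.405
```

Contact came at 46.3, against 46.4 predicted for fully home. Releasing and looking before retreating.

jog_arm:
  increments:
    - [0, 0, 0, 0, 0, 0]
    - [0, 0, 0, 0, 0, 0]
    - [0, 0, 0, 0, 0, 0]
    - [0, 0, 0, 0, 0, 0]
    - [0, 0, 0, 0, 0, 0]
    - [0, 0, 0, 0, 0, 0]
    - [0, 0, 0, 0, 0, 0]
    - [0, 0, -0.01, 0, 0, 0]
    - [0, 0, -0.035, 0, 0, 0]
    - [0, 0, -0.07, 0, 0, 0]
    - [0, 0, -0.11, 0, 0, 0]
    - [0, 0, -0.14, 0, 0, 0]
    - [0, 0, -0.14, 0, 0, 0]
  fingers: 0

```text
clock: 15.15
eef_pos: [490.2, -116.8, 189.3]
ee_rot: [3.114, 0.393, 0.008]
contact_force: [0.5, -1.3, -0.3]
grip_width: 0.999
```

```bash
python3 - <<'E'
from h import *
inc(330,250,200,.7)
s=bot.get_image("scene")[:,:,::-1].copy()
k=5
a=cv2.resize(s[110:205,285:405],None,fx=k,fy=k,interpolation=cv2.INTER_CUBIC);b=a.copy()
for bx,col in((box(0,0,18,65,66),(0,0,255)),(box(0,0,18,13,108),(0,255,0))):
    q=(proj("scene",world((487.2,-115.3,.251),bx))-[285,110]+.5)*k-.5;cv2.polylines(b,[np.int32(q*8)],True,col,1,cv2.LINE_AA,3)
cv2.imwrite("pics/c8.png",cv2.resize(np.hstack([a,b]),(800,317),interpolation=cv2.INTER_AREA))
E
```

```text
clock 15.15 pos [ 490.2 -116.8  189.3] F [ 0.5 -1.3 -0.3] w 0.999 q6 -0.62
inc [-0.0639 -0.3951 -0.0124] [  0.25  -0.24 -25.71]
```

View pics/c8.png

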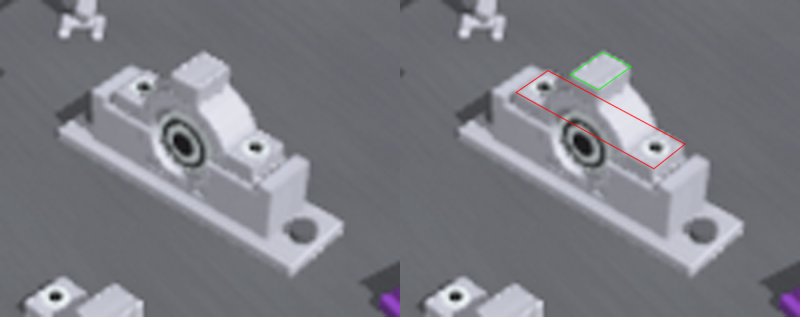

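The cap sits between the shoulders over the bearing, flush and parallel, matching the seated model outline (holes at crop (145,87) and (256,147)). The gripper is clear, so I'm handing in.

```bash
python3 -c "
from bench import bot
print(bot.job_done(), bot.get_obs()['clock'])"
```

```text
the job is handed in; nothing more can be done
the job is handed in; nothing more can be done
```

I set cap_b over the bearing on the grey lower half, let go of it, backed the gripper off and handed the job in. The clock read 15.2 s just before handing in.

- **Choice of cap:** I took the right-hand grey cap in the top view. It has the large arch and the short length. The middle cap has the small bore (cap_a) and the left one is too long (cap_c). I did not touch the other caps.
- **Setting down:** The cap touched down at a TCP height of 46.3 mm, where 46.4 mm was predicted for fully home. The contact force was about 7 N.
- **Final picture:** The scene camera shows the cap between the shoulders, flush and square, within about 1 px of the seated outline. The gripper was clear above it. I made no separate check from the top camera, because the arm blocked its view.
- **What disagreed:** The first grasp closed on air, just above the lug. The pictures showed the fingertips about 31 mm higher than the reported TCP. I corrected for this using the scene camera, and the second grasp read 35.8 mm across the 36 mm lug.
- **Lug height:** My first measurement gave 53 mm where cap_b should be 58 mm. The middle cap also read low, at 44 mm where cap_a should be 47 mm, so the ranking of the two held.

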